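# Hang the U-shaped dip tube in the rinse station

## Task

The U-shaped steel dip tube with the turned-out ends lies flat on the bench. Turn it and hang it in the rinse station so that its bow hangs down inside the white trough and both of its straight ends rest in the two V-shaped notches, then let go of it. Lower it in rather than letting it fall, and leave everything else on the bench where it stands.

Things in the scene. Friction and masses are not known exactly. Their poses are not given: they have to be found in the camera images.
- tube_center (a point): Dip tube: loose bent steel tube 14 mm thick, about 180 g. Two straight ends on one common line, a square U (bow) between them. This point: middle of the end line, on the tube's axis, 7 mm above the bench when flat, in the open mouth of the U (no metal within 30 mm). Axes: y along the end line, x away from the bow, z up while it lies flat. Hung as it should be, x points up.
- tube_end_a (a point): Tip of one straight end of the tube, on its axis, 100 mm along the tube's +y from its centre point (7 mm of rounding beyond). Each straight end is bare tube from 30 to 100 mm out and can be gripped, at any angle about its axis, some 62 mm out: between trough and post once hung.
- tube_end_b (a point): Tip of the other straight end, 100 mm along the tube's -y.
- tube_bow (a point): Middle of the bow's bottom bar, on its axis, 80 mm from the end line along the tube's -x. The bow is 60 mm wide and 80 mm deep (centre lines). The centre of mass lies 32 mm from the end line, towards the bow.
- station: Rinse station, fixed: grey base plate 130 x 220 x 8 mm, white open trough in the middle, and beyond each short side of it an aluminium post with an upright V notch. Origin at the underside centre; y along the line through both notches, x across, z up. It works the same both ways round.
- trough_rim (a point): Centre of the trough's mouth, 75 mm above the bench. Inside 70 mm across (x) by 92 mm along (y), walls 4 mm, floor 8 mm up. Tilted 45 to 50 degrees from upright, the bow fits in only with the end line some 35 mm to the side of the notches and about 92 mm up; leant so, bow bar in the trough and legs on the long rim, the tube stays when let go, though it may slide some way.
- notch_a (a point): Where the axis of a seated tube end lies: middle of one post, 85 mm along the station's +y, 105 mm above the bench. The post is 12 mm thick along y; its 90 degree V has arms reaching 24 mm either side (x) and 9 mm above this point. Between post and trough is a 29 mm gap, open down to the base plate.
- notch_b (a point): The same for the other notch, 85 mm along the station's -y. With both ends seated the bow bar hangs 25 mm above the bench, clear of the trough floor.
- jar: Bystander: small amber jar with a white cap, 40 mm across, 45 mm high; origin at the centre of its underside.
- marker: Bystander: blue marker pen lying on the bench, 130 mm long, 12 mm thick; origin at the centre of its underside (as built, lying).
- bottle: Bystander: white plastic bottle, 70 mm across, 170 mm high; origin at the centre of its underside.
- beaker: Bystander: clear beaker, 72 mm across, 90 mm high; origin at the centre of its underside.
Things that resemble listed ones, but are neither listed nor needed, are in the scene too. Of the things that look like the part that bears tube_center, the largest one is meant.

How it is judged:
By the outcome, as a careful person would: the job done as asked, in the order asked, and still so for the second after the job is handed in, with the robot touching nothing.
It also fails if it takes over 59 s, if anything falls off the work surface, if the arm or the gripper's body presses on something with over 40 N, if the wrist force passes 120 N, or if a joint passes its speed limit or range.

## Robot

A 6-joint arm with a two-finger parallel gripper is mounted at the origin on the work surface. World frame = base frame: x ahead of the robot, y to its left, z up, the work surface at z = 0. Lengths are in m, angles in degrees, forces in N, time in s.
With the tool pointing down it reaches from about 0.35 to 0.925 m from the base axis. Payload 6.4 kg.
Tool frame: the origin (TCP) lies on the centre line of the jaws, within the pads' length; the fingertips stand 8 mm ahead of it and the grasp point (between the pads) lies 11 mm behind it; z points along the fingers, y is the direction in which the jaws open and shut (so a half turn about z gives the same grasp; the last joint's range is limited). The gripper opens to 85 mm and grips with 20 to 120 N. Pads are 22 mm wide; open, the fingers measure 114 mm over their backs; the gripper's body (76 mm by 85 mm) begins 54 mm behind the grasp point. The pads swing forward as they close: fully open they stand 13 mm farther back than shut.
Start: joints at [-9.975, 14.043, 89.255, -0, 76.702, -9.975], TCP at [0.65, 0, 0.239] pointing down, gripper open.
Joint ranges: [-179.41, 179.41], [-58.25, 129.5], [7.25, 145.43], [-54.29, 234.29], [11.92, 165.04], [-157.13, 157.13]. Speed limits (degrees/s): [147.25, 147.25, 180, 180, 180, 180].

## Interface

Orientations are given as [roll, pitch, yaw] about the fixed x, y, z axes, in that order (R = Rz(yaw) Ry(pitch) Rx(roll)).
In Python, from rig import ctrl gives the robot as it stands.
- The arm moves only by the tool carry_out, never from a script. Its arguments are lists of equal length, an entry for each row: "offset": the shift along the tool's x, y, z in m, a list of three; "turn": the turn, a rotation vector about the tool's x, y, z in degrees, a list of three; "fingers": the closure in counts, from 0 (fully open) to 255 (shut). A call has 1 to 20 rows; each row shifts and turns the commanded pose from where the row before left it, along the tool's axes as they then stand; what a row does not reach is not made up. A row lasts 1/8 s, in which the tool goes at most 62.5 mm and 10.7 degrees, less where a joint would pass 70% of its speed; a pose out of reach is approached as far as the arm can. A call is refused whole if a number of a shift passes 0.0625 or a number of a turn 10.7, either way. A call with a gripper value outside its range is refused whole. The fingers move at their own pace and stop on an object; the grip force is fixed at half the most. Time passes only in rows, so rows that do not move let the fingers close. It gives the time, the measured TCP pose, the force and the opening at its end, in the units of the state.
- ctrl.observe(): the state, without advancing time (a new reading comes with each control period).
- ctrl.read_camera(name): name is "scene" or "side" or "wrist"; returns (picture, depth): 480x640x3 uint8, blue, green, red; 480x640 float32, m along the optical axis (not along the pixel's ray), 0 where there is no reading.
- ctrl.camera_info(name): a dict with "fx", "fy", "cx", "cy" (pixels), "dist_coeffs" ([k1, k2, p1, p2, k3] as OpenCV has them; the pictures are not rectified), "R" (3x3) and "t" (3): a world point X has camera coordinates R X + t; the wrist camera has in their place "mount" (4x4, takes a point from camera to tool coordinates, whose origin is the TCP and whose axes are the flange's). Camera axes: x right, y down, z forward; pixel columns grow to the right and rows downward; lengths in m; the calibration is good to about 2 mm. A picture is of the moment at which its call begins: read the wrist's pose just before it. camera_info takes no time and is no camera call.
- ctrl.job_done(): hands the job in, once; it reports no verdict.
Trained networks look in the newest picture that a camera, given by its name, has taken for a name from the list of things; names that differ only in an ending like _2 or _b are one class to them, and where a whole thing is asked for, a point or a joint stands for the part that bears it (a point fixed in the world has none). Each returns a list of dicts, best first, with "conf" (0 to 1); they miss things now and then, are a little off and sometimes report something else, mostly with a low value. They report only what shows in the picture. A call takes as long as a camera call. They do not tell look-alikes from the thing itself.
- ctrl.boxes_of(camera, label): "at" ([x, y, z] in m, in world coordinates, good to about 4 mm: the middle of the surface that is visible of it).
- ctrl.landmark_of(camera, label): "at" ([x, y, z] in m, in world coordinates, good to about 4 mm: a listed point, or the origin of a listed thing).
The state is a dict: "time_s": time; "joint_positions": joint angles; "joint_vel": joint speeds; "effort": joint torques, N m; "tool_pos": TCP position; "tcp_rot": TCP orientation; "contact_force": force on the tool from outside, world axes, zero at the start; "wrist_torque": the same for the moment, N m; "width": finger opening in m.
Only numpy, scipy, OpenCV 4.12 (cv2) and the standard library are available. Lean on these libraries where they do the work, as an engineer would, in place of code of your own. Each camera call takes 0.05 s, during which the arm holds its last target. There are 200 camera calls.

## Working session

There is one attempt and no reset: what is moved stays moved. The work goes in short steps, Python scripts to look and compute and a tool call to move; the robot and the scene stay as the last step left them, time stands still between calls to the robot, and variables do not carry over. Pictures are saved under pics/ and viewed, about 8 in all and at most 12, crops included, and the job is handed in when it is done.

Besides the shell and the picture viewer there is one more tool, called after ">>>" as name(argument=value, ...), one argument or row to a line, values as JSON. carry_out: Moves the arm, as the interface text tells. Its arguments: {"type":"object","properties":{"offset":{"type":"array","items":{"type":"array","items":{"type":"number"}}},"turn":{"type":"array","items":{"type":"array","items":{"type":"number"}}},"fingers":{"type":"array","items":{"type":"number"}}},"required":["offset","turn","fingers"]}

```bash
mkdir -p pics; ls; python3 - <<'E'
from rig import ctrl
import cv2,numpy as np
o=ctrl.observe();print({k:np.round(v,3).tolist() for k,v in o.items()})
for c in ["scene","side"]:
    p,d=ctrl.read_camera(c);cv2.imwrite(f"pics/{c}0.png",p)
    i=ctrl.camera_info(c);print(c,i)
    for l in ["tube_center","tube_end_a","tube_bow","station","trough_rim","notch_a","jar","marker","bottle","beaker"]:
        print(c,l,[(np.round(r["at"],3).tolist(),round(r["conf"],2)) for r in ctrl.landmark_of(c,l)][:5])
print(ctrl.camera_info("wrist"))
E
```

```text
pics
{'time_s': 0.0, 'joint_positions': [-9.974, 14.085, 89.326, -0.001, 76.704, -9.977], 'joint_vel': [-0.063, 0.05, -0.112, 0.021, 0.021, -0.075], 'effort': [0.001, -42.951, -32.612, -0.0, 0.005, -0.0], 'tool_pos': [0.649, 0.0, 0.238], 'tcp_rot': [-179.887, -0.019, 90.002], 'contact_force': [1.709, -0.103, -0.258], 'wrist_torque': [0.039, -0.028, -0.021], 'width': 0.086}
scene {'fx': 616.9018602282409, 'fy': 616.9018602282409, 'cx': 321.98012944228765, 'cy': 242.63738264867172, 'dist_coeffs': array([0.00081163, 0.        , 0.        , 0.        , 0.        ]), 'R': array([[-0.14078124,  0.99000718,  0.00815013],
       [ 0.73403582,  0.10989856, -0.67015948],
       [-0.66435838, -0.08836339, -0.74217239]]), 't': array([ 0.07896172, -0.30347732,  1.80708792])}
scene tube_center [([0.258, -0.23, 0.001], 0.82), ([0.541, -0.132, 0.008], 0.66), ([0.317, -0.47, 0.008], 0.64)]
scene tube_end_a [([0.263, -0.151, 0.006], 0.86), ([0.567, -0.228, 0.008], 0.71), ([0.25, -0.429, 0.008], 0.64), ([0.514, -0.037, 0.007], 0.61), ([0.254, -0.308, 0.007], 0.58)]
scene tube_bow [([0.35, -0.418, 0.004
[... 1599 characters left out ...]
, 0.005, 0.001], 0.82)]
side marker [([0.391, 0.012, -0.003], 0.72)]
side bottle [([0.573, 0.417, -0.002], 0.82)]
side beaker [([0.564, -0.452, 0.002], 0.93)]
{'fx': 403.8764296564307, 'fy': 403.8764296564307, 'cx': 318.43625298003855, 'cy': 240.3322355861055, 'dist_coeffs': array([-0.04259827,  0.        ,  0.        ,  0.        ,  0.        ]), 'mount': array([[ 6.90769476e-04, -9.65810774e-01, -2.59247123e-01,
         6.46075668e-02],
       [ 9.99999761e-01,  6.72198556e-04,  1.60282215e-04,
         1.64458307e-04],
       [ 1.94632513e-05, -2.59247172e-01,  9.65811008e-01,
        -1.35750799e-01],
       [ 0.00000000e+00,  0.00000000e+00,  0.00000000e+00,
         1.00000000e+00]])}
```

View pics/scene0.png

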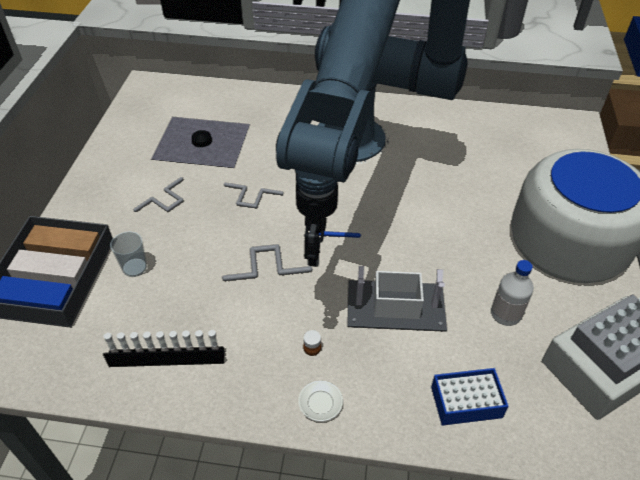

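View pics/side0.png

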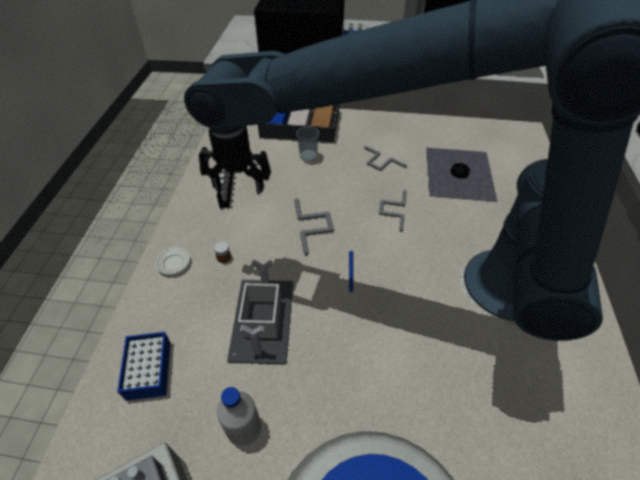

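The scene and side pictures agree with the networks. The largest tube lies with its centre at about (.541,-.132), its bow towards the robot and a yaw of about 15.7°. The station is at about (.586,.175) with a yaw of about 5.5°. I'll move above tube end b and look from close by.

>>> carry_out(
  offset=[
    [0,0,0],
    [0,0,0],
    [0,0,0],
    [0,0,0],
    [-0.02,-0.0176,0],
    [-0.02,-0.0176,0],
    [-0.02,-0.0176,0],
    [-0.02,-0.0176,0],
    [-0.02,-0.0176,0],
    [-0.02,-0.0176,0],
    [-0.02,-0.0176,0],
    [-0.02,-0.0176,0],
    [0,0,0],
    [0,0,0],
  ],
  turn=[
    [0,0,-3.9],
    [0,0,-3.9],
    [0,0,-3.9],
    [0,0,-4],
    [0,0,0],
    [0,0,0],
    [0,0,0],
    [0,0,0],
    [0,0,0],
    [0,0,0],
    [0,0,0],
    [0,0,0],
    [0,0,0],
    [0,0,0],
  ],
  fingers=[0,0,0,0,0,0,0,0,0,0,0,0,0,0],
)

```text
time_s: 2.85
tool_pos: [0.558, -0.1917, 0.2393]
tcp_rot: [180.0, -0.0, 105.7]
contact_force: [-0.2, 0.5, -0.0]
width: 0.0855
```

```bash
cat > h.py <<'E'
from rig import ctrl
import cv2,numpy as np
from scipy.spatial.transform import Rotation as Ro
np.set_printoptions(precision=4,suppress=True)
def pose():
    o=ctrl.observe();return np.array(o["tool_pos"]),Ro.from_euler("xyz",o["tcp_rot"],degrees=True).as_matrix(),o
def st():
    p,R,o=pose();print("t",round(o["time_s"],2),"p",p,"rpy",np.array(o["tcp_rot"]),"q",np.array(o["joint_positions"]),"w",round(o["width"],4),"F",np.array(o["contact_force"]))
def cam(c):
    """picture, depth, and world points per pixel"""
    p,R,_=pose();img,d=ctrl.read_camera(c);i=ctrl.camera_info(c)
    K=np.array([[i["fx"],0,i["cx"]],[0,i["fy"],i["cy"]],[0,0,1]])
    v,u=np.mgrid[:480,:640]
    n=cv2.undistortPoints(np.stack([u,v],-1).reshape(-1,1,2).astype(float),K,i["dist_coeffs"]).reshape(480,640,2)
    P=np.dstack([n*d[...,None],d])
    if "mount" in i:
        M=np.array(i["mount"]);W=(P@M[:3,:3].T+M[:3,3])@R.T+p
    else: W=(P-i["t"])@np.array(i["R"])
    W[d==0]=np.nan
    return img,d,W
def lm(c,ls):
    for l in ls: print(c,l,[(np.round(r["at"],4).tolist(),round(r["conf"],2)) for r in ctrl.landmark_of(c,l)][:4])
def delta(pt,R=None):
    """shift in tool axes to world point pt"""
    p,R0,_=pose();return (R0 if R is None else R).T@(np.array(pt)-p)
E
python3 - <<'E'
from h import *
st();img,d,W=cam("wrist");cv2.imwrite("pics/w1.png",img);np.save("w1.npy",W)
lm("wrist",["tube_center","tube_end_a","tube_bow"])
# tube mask by height
z=W[...,2];c=np.array([.541,-.132])
m=(z>.005)&(z<.02)&(np.hypot(W[...,0]-c[0],W[...,1]-c[1])<.13)
u=np.array([-.2706,.9627])
s=(W[...,:2]-c)@u; t=(W[...,:2]-c)@np.array([.9627,.2706])
print("benchz",np.nanmedian(z))
for sgn in(1,-1):
    k=m&(sgn*s>.045)&(sgn*s<.1)&(abs(t)<.025); q=W[k]; print(sgn,k.sum(),q.mean(0),np.nanmax(q[:,2]),"smax",np.abs(s[m&(sgn*s>0)&(abs(t)<.02)]).max())
    mm=q[:,:2]-q[:,:2].mean(0);_,_,V=np.linalg.svd(mm,full_matrices=False);print(np.degrees(np.arctan2(V[0][1],V[0][0])))
E
```

```text
t 2.85 p [ 0.558  -0.1917  0.2393] rpy [179.9849  -0.0138 105.7087] q [-29.9688   6.0943  98.2876   0.0211  75.6174 -45.6828] w 0.0855 F [-0.1661  0.4595 -0.0121]
wrist tube_center []
wrist tube_end_a [([0.5121, -0.0314, 0.009], 0.98), ([0.2688, -0.1516, 0.0051], 0.62), ([0.5728, -0.2282, 0.0049], 0.58)]
wrist tube_bow [([0.3234, -0.2345, 0.0068], 0.65), ([0.3507, -0.4169, 0.0038], 0.63)]
benchz 0.0015483973964133396
1 1170 [ 0.5203 -0.0619  0.0137] 0.017453227965359613 smax 0.10492704551462434
-73.5500759029541
-1 873 [ 0.5613 -0.2011  0.0138] 0.017371702461238564 smax 0.10775375989832431
-73.76972086037182
```

View pics/w1.png

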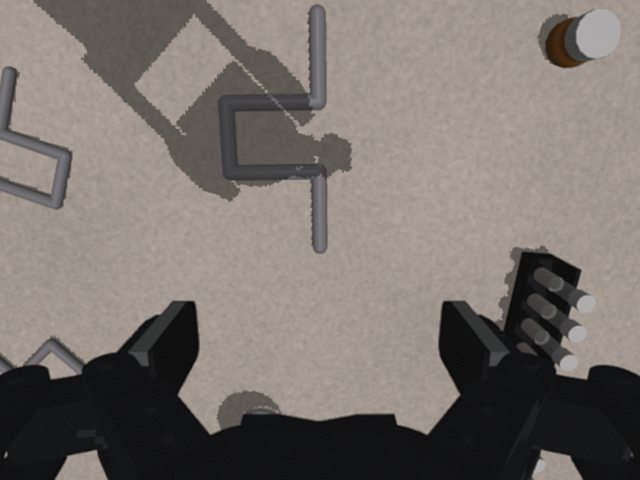

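The wrist picture shows the large tube: end a at (317,10), end b at (320,250), and the bow at the left around (228,140). Depth gives yaw 16.4° and centre (.541,-.133). I'll grip end b 64 mm out, with the tool at yaw 106.4.

>>> carry_out(
  offset=[
    [-0.003,0.0005,0],
    [0,0,0.03],
    [0,0,0.03],
    [0,0,0.03],
    [0,0,0.03],
    [0,0,0.03],
    [0,0,0.03],
    [0,0,0.02],
    [0,0,0.01],
    [0,0,0.01],
    [0,0,0.008],
    [0,0,0],
    [0,0,0],
    [0,0,0],
    [0,0,0],
    [0,0,0],
    [0,0,0],
    [0,0,0],
    [0,0,0],
  ],
  turn=[
    [0,0,-0.7],
    [0,0,0],
    [0,0,0],
    [0,0,0],
    [0,0,0],
    [0,0,0],
    [0,0,0],
    [0,0,0],
    [0,0,0],
    [0,0,0],
    [0,0,0],
    [0,0,0],
    [0,0,0],
    [0,0,0],
    [0,0,0],
    [0,0,0],
    [0,0,0],
    [0,0,0],
    [0,0,0],
  ],
  fingers=[0,0,0,0,0,0,0,0,0,0,0,0,255,255,255,255,255,255,255],
)

```text
time_s: 5.42
tool_pos: [0.5592, -0.195, 0.0117]
tcp_rot: [180.0, 0.0, 106.4]
contact_force: [-1.8, 0.4, 5.8]
width: 0.0111
```

>>> carry_out(
  offset=[
    [0,0,0],
    [0,0,0],
  ],
  turn=[
    [0,0,0],
    [0,0,0],
  ],
  fingers=[255,255],
)

```text
time_s: 5.68
tool_pos: [0.5592, -0.195, 0.0117]
tcp_rot: [180.0, 0.0, 106.4]
contact_force: [-1.5, 1.2, 5.0]
width: 0.0116
```

```bash
python3 - <<'E'
from h import *
st();img,d,W=cam("wrist");cv2.imwrite("pics/w2.png",img)
E
```

```text
t 5.67 p [ 0.5592 -0.195   0.0117] rpy [179.9909   0.0114 106.4012] q [-30.1823  24.0002 103.5473  -0.0015  52.438  -46.5826] w 0.0116 F [-1.5419  1.231   4.9877]
```

View pics/w2.png

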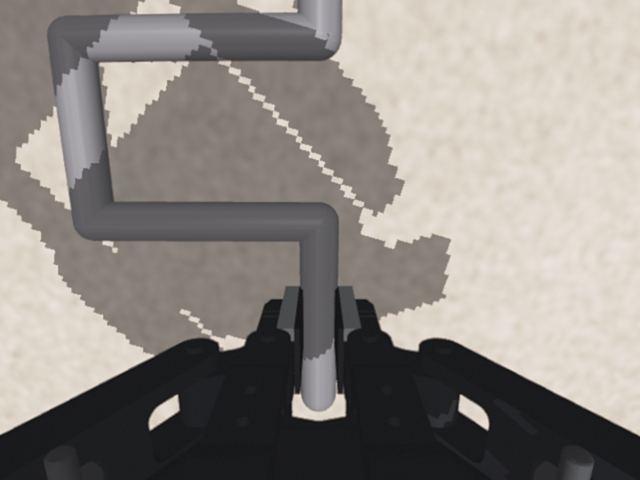

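The tube sits between the pads, aligned with the tool (tube at x≈320, rows 210–405). Now I'll lift it.

>>> carry_out(
  offset=[
    [0,0,-0.005],
    [0,0,-0.01],
    [0,0,-0.02],
    [0,0,-0.03],
    [0,0,-0.03],
    [0,0,-0.03],
    [0,0,-0.03],
    [0,0,-0.03],
    [0,0,-0.03],
    [0,0,-0.02],
    [0,0,0],
    [0,0,0],
  ],
  turn=[
    [0,0,0],
    [0,0,0],
    [0,0,0],
    [0,0,0],
    [0,0,0],
    [0,0,0],
    [0,0,0],
    [0,0,0],
    [0,0,0],
    [0,0,0],
    [0,0,0],
    [0,0,0],
  ],
  fingers=[255,255,255,255,255,255,255,255,255,255,255,255],
)

```text
time_s: 7.22
tool_pos: [0.5584, -0.1945, 0.245]
tcp_rot: [-179.9, -0.1, 106.4]
contact_force: [-0.2, 0.3, -2.5]
width: 0.0111
```

```bash
python3 - <<'E'
from h import *
st();img,d,W=cam("wrist");cv2.imwrite("pics/w3.png",img)
p,R,_=pose();T=(W-p)@R   # tool coords
m=(T[...,2]<.035)&(T[...,2]>-.02)&(T[...,0]>.015)&(abs(T[...,1])<.11)
q=T[m];print(m.sum())
# tube parts: near straight y~0, x .015..0.03 ; far straight ; bar
for n,k in dict(near=(abs(q[:,1])<.02)&(q[:,0]<.03),far=(abs(q[:,1])<.03)&(q[:,0]>.11),bar=(q[:,1]<-.07)&(q[:,0]>.045)&(q[:,0]<.085),all=q[:,0]>0).items():
    if k.any(): print(n,k.sum(),np.median(q[k],0),q[k].min(0),q[k].max(0))
lm("wrist",["tube_center","tube_end_a","tube_bow"])
E
```

```text
t 7.22 p [ 0.5584 -0.1945  0.245 ] rpy [-179.9136   -0.0926  106.3969] q [-30.1842   6.0663  97.7127   0.001   76.3477 -46.5814] w 0.0111 F [-0.1794  0.2862 -2.4722]
31777
near 1751 [ 0.0234 -0.0005 -0.0022] [ 0.015  -0.02   -0.0052] [0.03   0.0071 0.0042]
bar 5647 [ 0.0659 -0.0767 -0.0009] [ 0.045  -0.0864 -0.0043] [ 0.085  -0.072   0.0087]
all 31777 [ 0.0738 -0.0461 -0.0012] [ 0.015  -0.0864 -0.0053] [0.1051 0.0072 0.0087]
wrist tube_center [([0.3155, -0.4729, 0.0049], 0.6)]
wrist tube_end_a [([0.5682, -0.227, 0.2357], 0.87), ([0.2679, -0.1535, 0.0063], 0.71)]
wrist tube_bow [([0.4653, -0.1534, 0.2423], 0.81), ([0.3231, -0.2321, 0.0092], 0.76), ([0.35, -0.4185, 0.0061], 0.64)]
```

```bash
python3 - <<'E'
from h import *
c0=np.array([.586,.1755])
for c in("scene","side"):
    img,d,W=cam(c);z=W[...,2];r=np.hypot(*(np.moveaxis(W[...,:2]-c0,-1,0)))
    for n,lo,hi,R in(("rim",.068,.082,.08),("plate",.004,.0125,.14)):
        k=(z>lo)&(z<hi)&(r<R)
        q=W[k][:,:2].astype(np.float32);b=cv2.minAreaRect(q*1000);print(c,n,k.sum(),b)
    for s in(1,-1):
        k=(z>.09)&(z<.125)&(np.hypot(W[...,0]-(.586-.008*s),W[...,1]-(.1755+.085*s))<.035)
        q=W[k];print(" post",s,k.sum(),cv2.minAreaRect((q[:,:2]*1000).astype(np.float32)) if k.sum()>5 else 0,np.nanmax(q[:,2]))
    lm(c,["station","trough_rim","notch_a"])
E
```

```text
scene rim 467 ((583.3878173828125, 187.95953369140625), (84.98712921142578, 134.41151428222656), 4.98685359954834)
scene plate 3227 ((587.1998901367188, 176.60055541992188), (276.3543701171875, 277.0368957519531), 79.30487060546875)
 post 1 120 ((578.8753662109375, 255.5393524169922), (50.117286682128906, 13.036882400512695), 2.7294416427612305) 0.1183379795743412
 post -1 98 ((594.388427734375, 86.72754669189453), (45.972572326660156, 12.1184663772583), 5.174269676208496) 0.11722745980844113
scene station [([0.5876, 0.1725, -0.0044], 0.64)]
scene trough_rim [([0.5833, 0.172, 0.0759], 0.75), ([0.5631, -0.4481, -0.0001], 0.22)]
scene notch_a [([0.5784, 0.2608, 0.1038], 0.95), ([0.5939, 0.0923, 0.1042], 0.74)]
side rim 392 ((584.7039184570312, 174.62078857421875), (79.0186538696289, 158.16993713378906), 4.8976545333862305)
side plate 2986 ((572.9972534179688, 177.7013702392578), (197.7615966796875, 229.50015258789062), 5.551015377044678)
 post 1 174 ((577.3032836914062, 259.1004638671875), (47.40688705444336, 14.765044212341309), 5.911599636077881) 0.1158216412672668
 post -1 139 ((592.725830078125, 89.68089294433594), (47.39338302612305, 15.726524353027344), 4.742785930633545) 0.11520778907012263
side station [([0.5858, 0.1712, -0.0012], 0.71), ([0.4607, -0.1526, 0.2405], 0.18)]
side trough_rim []
side notch_a [([0.5914, 0.0901, 0.106], 0.6), ([0.5758, 0.2602, 0.1039], 0.55)]
```

>>> carry_out(
  offset=[
    [0,0,0],
    [0,0,0],
    [0.025,0.0077,0],
    [0.025,0.0077,0],
    [0.025,0.0077,0],
    [0.025,0.0077,0],
    [0.025,0.0077,0],
    [0.025,0.0077,0],
    [0.025,0.0077,0],
    [0.025,0.0077,0],
    [0.025,0.0077,0],
    [0.025,0.0077,0],
    [0.025,0.0077,0],
    [0.025,0.0077,0],
    [0,0,0],
    [0,0,0],
  ],
  turn=[
    [0,0,5.6],
    [0,0,5.6],
    [0,0,0],
    [0,0,0],
    [0,0,0],
    [0,0,0],
    [0,0,0],
    [0,0,0],
    [0,0,0],
    [0,0,0],
    [0,0,0],
    [0,0,0],
    [0,0,0],
    [0,0,0],
    [0,0,0],
    [0,0,0],
  ],
  fingers=[255,255,255,255,255,255,255,255,255,255,255,255,255,255,255,255],
)

```text
time_s: 9.82
tool_pos: [0.6238, 0.1118, 0.2462]
tcp_rot: [-180.0, 0.0, 95.2]
contact_force: [0.1, 0.8, -2.4]
width: 0.0108
```

```bash
python3 - <<'E'
from h import *
st();img,d,W=cam("wrist");cv2.imwrite("pics/w4.png",img)
p,R,_=pose();T=(W-p)@R
# legs: at y -0.03..-0.06, top surface; per-column x clusters
k=(T[...,2]<.012)&(T[...,2]>-.02)&(T[...,1]<-.02)&(T[...,1]>-.06)
x=np.sort(T[k][:,0]);x=x[x>.01];h,e=np.histogram(x,bins=np.arange(.01,.12,.003));print(list(zip(np.round(e,3),h)))
for a,b in((.02,.06),(.07,.12)):
    q=T[k&(T[...,0]>a)&(T[...,0]<b)];print(np.median(q,0),np.percentile(q,[1,99],axis=0))
# station seen: post tops/rim by height
z=W[...,2]
k=(z>.071)&(z<.081)&(np.hypot(W[...,0]-.5855,W[...,1]-.1735)<.075);print("rim",k.sum(),cv2.minAreaRect((W[k][:,:2]*1000).astype(np.float32)))
for s in(1,-1):
    k=(z>.095)&(z<.125)&(np.hypot(W[...,0]-(.5855-.008*s),W[...,1]-(.1735+.085*s))<.035);print("post",s,k.sum(),cv2.minAreaRect((W[k][:,:2]*1000).astype(np.float32)) if k.sum()>5 else 0)
k=(z>.005)&(z<.012)&(np.hypot(W[...,0]-.5855,W[...,1]-.1735)<.14);print("plate",k.sum(),cv2.minAreaRect((W[k][:,:2]*1000).astype(np.float32)) if k.any() else 0)
E
```

```text
t 9.82 p [0.6238 0.1118 0.2462] rpy [-179.9743    0.0279   95.1953] q [-0.0649 11.593  91.3973 -0.0309 77.0327 -5.2533] w 0.0108 F [ 0.1456  0.8142 -2.3639]
[(np.float64(0.01), np.int64(0)), (np.float64(0.013), np.int64(0)), (np.float64(0.016), np.int64(0)), (np.float64(0.019), np.int64(0)), (np.float64(0.022), np.int64(0)), (np.float64(0.025), np.int64(25)), (np.float64(0.028), np.int64(702)), (np.float64(0.031), np.int64(908)), (np.float64(0.034), np.int64(1046)), (np.float64(0.037), np.int64(1171)), (np.float64(0.04), np.int64(691)), (np.float64(0.043), np.int64(0)), (np.float64(0.046), np.int64(0)), (np.float64(0.049), np.int64(0)), (np.float64(0.052), np.int64(0)), (np.float64(0.055), np.int64(0)), (np.float64(0.058), np.int64(0)), (np.float64(0.061), np.int64(0)), (np.float64(0.064), np.int64(0)), (np.float64(0.067), np.int64(0)), (np.float64(0.07), np.int64(0)), (np.float64(0.073), np.int64(0)), (np.float64(0.076), np.int64(0)), (np.float64(0.079), np.int64(0)), (np.float64(0.082), np.int64(0)), (np.float64(0.085), np.int64(540)), (np.float64(0.088), np.int64(1523)), (np.float
[... 218 characters left out ...]
109), np.int64(0)), (np.float64(0.112), np.int64(0)), (np.float64(0.115), np.int64(0))]
[ 0.0359 -0.0401 -0.0015] [[ 0.0281 -0.0596 -0.0035]
 [ 0.0413 -0.0204  0.0045]]
[ 0.0931 -0.0398 -0.0003] [[ 0.0873 -0.0596 -0.0026]
 [ 0.1009 -0.0204  0.0063]]
rim 2818 ((585.8677978515625, 172.62046813964844), (78.57820892333984, 100.2248306274414), 5.465575695037842)
post 1 453 ((576.2640380859375, 252.69927978515625), (41.763031005859375, 4.896721363067627), 5.47870397567749)
post -1 1146 ((591.2152709960938, 87.74514770507812), (42.50416564941406, 12.921710968017578), 5.065500259399414)
plate 16716 ((586.0284423828125, 172.32394409179688), (130.63211059570312, 219.03445434570312), 5.264706611633301)
```

View pics/w4.png

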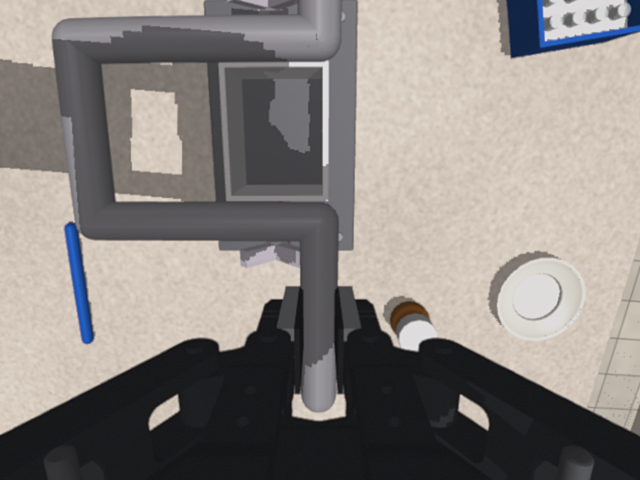

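The picture shows the trough under the held tube (mouth at columns 222–328, rows 62–200). Depth fits the base plate at 131×219 mm, centre (.586,.1725), yaw 5.3°, which matches the given sizes. The tube centre is 64.4 mm from the TCP. Next I'll tilt it by 42° and lower part of the way.

>>> carry_out(
  offset=[
    [0,0,0],
    [0,0,0],
    [0,0,0],
    [0,0,0],
    [0,0,0],
    [0,0,0],
    [0,-0.0134,0.0149],
    [0,-0.0134,0.0149],
    [0,-0.0134,0.0149],
    [0,-0.0134,0.0149],
    [0,0,0],
    [0,0,0],
  ],
  turn=[
    [-7,0,0],
    [-7,0,0],
    [-7,0,0],
    [-7,0,0],
    [-7,0,0],
    [-7,0,0],
    [0,0,0],
    [0,0,0],
    [0,0,0],
    [0,0,0],
    [0,0,0],
    [0,0,0],
  ],
  fingers=[255,255,255,255,255,255,255,255,255,255,255,255],
)

```text
time_s: 11.38
tool_pos: [0.6244, 0.1117, 0.1672]
tcp_rot: [137.9, 0.0, 95.2]
contact_force: [0.4, -0.2, -2.1]
width: 0.0111
```

```bash
cat >> h.py <<'E'
S0=np.array([.586,.1725,0]);a=np.radians(5.3)
RS=np.array([[np.cos(a),-np.sin(a),0],[np.sin(a),np.cos(a),0],[0,0,1]])
def stn(X): return (np.asarray(X)-S0)@RS
E
python3 - <<'E'
from h import *
st();p,R,o=pose();print("tcp in station",stn(p)*1000,"axis",stn(p+R@[0,0,.0035])*1000)
print("tool axes stn\n",RS.T@R)
img,d,W=cam("wrist");cv2.imwrite("pics/w5.png",img)
img,d,W=cam("side");cv2.imwrite("pics/s5.png",cv2.resize(img[220:400,180:360],None,fx=3,fy=3))
lm("side",["tube_bow","tube_end_a","tube_center"])
E
```

```text
t 11.38 p [0.6244 0.1117 0.1672] rpy [137.9359   0.016   95.1622] q [ -1.9573  -0.2362 120.4405  15.0921  18.5491 -19.6496] w 0.0111 F [ 0.4149 -0.1759 -2.1435]
tcp in station [ 32.6255 -64.056  167.1514] axis [ 34.9704 -64.0623 164.553 ]
tool axes stn
 [[ 0.0024  0.7424  0.67  ]
 [ 1.     -0.0016 -0.0018]
 [-0.0003  0.67   -0.7424]]
side tube_bow [([0.3263, -0.2287, 0.0045], 0.8), ([0.5643, 0.1728, 0.1126], 0.56)]
side tube_end_a [([0.6108, 0.2787, 0.1575], 0.86), ([0.2614, -0.1487, 0.0037], 0.5), ([0.5784, 0.2573, 0.1015], 0.43)]
side tube_center [([0.6216, 0.1778, 0.1663], 0.67), ([0.2608, -0.229, 0.0103], 0.57)]
```

View pics/s5.png

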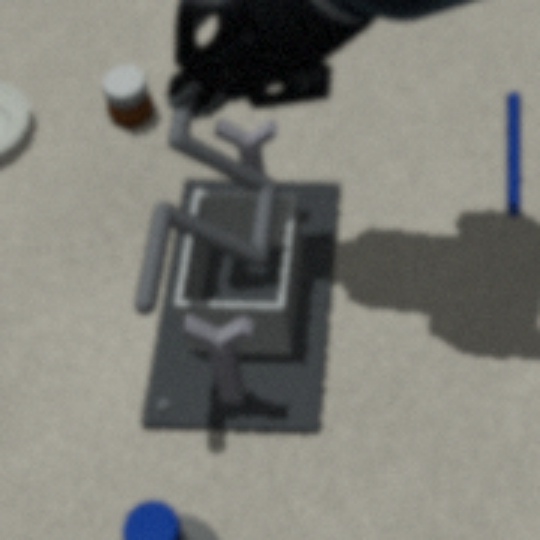

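The tube sits as planned, but joint 5 is near its lower limit. I'll ease the tilt to about 51° from upright and keep lowering.

>>> carry_out(
  offset=[
    [0,0,0],
    [0,-0.0078,0.0099],
    [0,-0.0078,0.0099],
    [0,-0.0078,0.0099],
    [0,-0.0078,0.0099],
    [0,0,0],
    [0,0,0],
  ],
  turn=[
    [3,0,0],
    [0,0,0],
    [0,0,0],
    [0,0,0],
    [0,0,0],
    [0,0,0],
    [0,0,0],
  ],
  fingers=[255,255,255,255,255,255,255],
)

```text
time_s: 12.5
tool_pos: [0.6249, 0.1123, 0.1159]
tcp_rot: [141.0, 0.0, 95.2]
contact_force: [0.5, -0.1, -1.1]
width: 0.0113
```

```bash
python3 - <<'E'
from h import *
st();p,R,o=pose();print("tcp",stn(p)*1000,"axis",stn(p+R@[0,0,.0035])*1000);print(RS.T@R)
E
```

```text
t 12.5 p [0.6249 0.1123 0.1159] rpy [140.9684   0.0026  95.1945] q [ -1.7487   5.7994 119.6711  15.7458  16.2841 -20.5491] w 0.0113 F [ 0.4637 -0.0604 -1.0846]
tcp [ 33.1447 -63.5149 115.9237] axis [ 35.3489 -63.5191 113.2049]
[[ 0.0018  0.7768  0.6297]
 [ 1.     -0.0014 -0.0012]
 [-0.      0.6297 -0.7768]]
```

>>> carry_out(
  offset=[
    [-0.0003,-0.0049,0.0064],
    [-0.0003,-0.0049,0.0064],
    [-0.0003,-0.0049,0.0064],
    [0,0,0],
    [0,0,0],
  ],
  turn=[
    [0,0,0],
    [0,0,0],
    [0,0,0],
    [0,0,0],
    [0,0,0],
  ],
  fingers=[255,255,255,255,255],
)

```text
time_s: 13.12
tool_pos: [0.6254, 0.1115, 0.0916]
tcp_rot: [141.0, 0.0, 95.2]
contact_force: [-0.4, 0.4, -1.9]
width: 0.0112
```

```bash
python3 - <<'E'
from h import *
st();p,R,o=pose();print("tcp",stn(p)*1000,"axis",stn(p+R@[0,0,.0035])*1000);print((RS.T@R)[2])
E
```

```text
t 13.12 p [0.6254 0.1115 0.0916] rpy [140.9914   0.0014  95.1978] q [ -1.8491   8.6955 119.7586  19.3339  13.4845 -24.3266] w 0.0112 F [-0.4033  0.3628 -1.8984]
tcp [ 33.6442 -64.3994  91.5937] axis [ 35.8472 -64.4034  88.874 ]
[-0.      0.6294 -0.7771]
```

>>> carry_out(
  offset=[
    [0,0,0],
    [0,0,0],
    [0,0,0],
    [0,0,0],
    [0,0,0],
    [0,0,-0.01],
    [0,0,-0.02],
    [0,0,-0.02],
    [0,0,-0.02],
    [0,0,-0.03],
    [0,0,-0.03],
    [0,0,0],
    [0,0,0],
  ],
  turn=[
    [0,0,0],
    [0,0,0],
    [0,0,0],
    [0,0,0],
    [0,0,0],
    [0,0,0],
    [0,0,0],
    [0,0,0],
    [0,0,0],
    [0,0,0],
    [0,0,0],
    [0,0,0],
    [0,0,0],
  ],
  fingers=[215,205,190,160,130,130,130,130,130,130,130,130,130],
)

```text
time_s: 14.75
tool_pos: [0.5438, 0.104, 0.1922]
tcp_rot: [141.0, 0.0, 95.2]
contact_force: [0.1, -0.0, -0.1]
width: 0.0417
```

```bash
python3 - <<'E'
from h import *
st();p,R,o=pose();print("tcp",stn(p)*1000)
img,d,W=cam("wrist");cv2.imwrite("pics/w6.png",img);np.save("w6.npy",W)
lm("wrist",["tube_bow","tube_end_a","tube_center"])
img,d,W=cam("side");cv2.imwrite("pics/s6.png",cv2.resize(img[220:400,180:360],None,fx=3,fy=3))
for l in["tube_bow","tube_end_a","tube_center"]: print(l,[(stn(r["at"])*1000,r["conf"]) for r in ctrl.landmark_of("side",l)][:4])
E
```

```text
t 14.75 p [0.5438 0.104  0.1922] rpy [141.0165   0.0004  95.1932] q [ -3.3459 -14.71   129.1943  11.7366  27.3349 -17.114 ] w 0.0417 F [ 0.0981 -0.0025 -0.1487]
tcp [-48.3616 -64.2711 192.1799]
wrist tube_bow [([0.5844, 0.1684, 0.019], 0.58)]
wrist tube_end_a [([0.6317, 0.0714, 0.0821], 0.65)]
wrist tube_center []
tube_bow [(array([-5.0402, -3.4492, 14.7   ]), 0.71), (array([-299.1359, -376.2773,    4.7   ]), 0.71)]
tube_end_a [(array([34.4915, 96.828 , 83.4   ]), 0.82), (array([  33.8449, -101.7613,   84.8   ]), 0.76), (array([-349.2139, -289.2797,    2.4   ]), 0.65)]
tube_center [(array([-361.9753, -370.5483,    5.9   ]), 0.63), (array([32.8733, -5.0582, 86.4   ]), 0.6)]
```

View pics/w6.png

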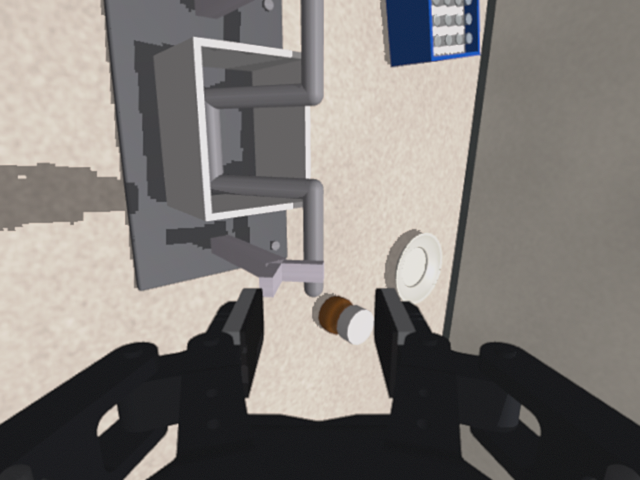

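The tube is leaning with its bow in the trough and legs on the far rim. In the picture end b runs from (315,180) to (315,290) beside the post. The network points put the end line at station x≈34, z≈84, about 29° from upright. I'll measure it finely with depth.

```bash
python3 - <<'E'
from h import *
W=stn(np.load("w6.npy"))*1000
x,y,z=W[...,0],W[...,1],W[...,2]
for nm,k in dict(endb=(x>22)&(x<48)&(y<-52)&(y>-78)&(z>72)&(z<100),endb_tip=(x>27)&(x<48)&(y<-40)&(y>-125)&(z>80)&(z<100),enda=(x>22)&(x<48)&(y>52)&(y<115)&(z>72)&(z<100)).items():
    q=W[k]
    if len(q)<5: print(nm,len(q));continue
    top=q[q[:,2]>q[:,2].max()-4]
    print(nm,len(q),"min",q.min(0),"max",q.max(0),"med",np.median(q,0),"topx",np.median(top,0))
    A=np.c_[q[:,1],np.ones(len(q))];print("  slope x,z vs y",np.linalg.lstsq(A,q[:,[0,2]],rcond=None)[0])
# legs inside trough, z 25..70
k=(z>25)&(z<65)&(abs(y)<44)&(abs(x)<32)
h,e=np.histogram(y[k],np.arange(-46,47,3));print(list(zip(e.astype(int).tolist(),h.tolist())))
for a,b in((-44,-15),(15,44)):
    q=W[k&(y>a)&(y<b)];print(len(q),np.percentile(q,[2,98],axis=0))
E
```

```text
endb 784 min [ 25.1281 -77.9896  82.3785] max [ 39.2401 -52.0046  94.8721] med [ 29.0957 -64.8404  91.7438] topx [ 31.3256 -64.7293  92.825 ]
  slope x,z vs y [[-0.0056  0.0043]
 [29.6006 91.1383]]
endb_tip 1188 min [  27.     -112.0671   81.8495] max [ 39.2401 -40.0377  94.8721] med [ 30.5865 -65.5799  92.4951] topx [ 31.3815 -65.2351  92.8117]
  slope x,z vs y [[ 0.0053  0.005 ]
 [31.5638 92.3887]]
enda 1038 min [25.0122 52.0543 81.2029] max [38.135  77.5183 95.2437] med [28.6949 64.5863 92.0209] topx [31.4173 64.1759 93.0013]
  slope x,z vs y [[-0.0015 -0.0171]
 [29.797  92.045 ]]
[(-46, 7), (-43, 173), (-40, 220), (-37, 240), (-34, 258), (-31, 184), (-28, 0), (-25, 0), (-22, 0), (-19, 0), (-16, 0), (-13, 0), (-10, 0), (-7, 0), (-4, 0), (-1, 0), (2, 0), (5, 0), (8, 0), (11, 0), (14, 59), (17, 286), (20, 276), (23, 274), (26, 255), (29, 113), (32, 0), (35, 0), (38, 0), (41, 0)]
1082 [[ -6.7478 -42.5041  25.8375]
 [ 16.2422 -29.3693  64.4618]]
1263 [[-6.6538 16.6876 26.0446]
 [16.5501 30.1723 64.1857]]
```

>>> carry_out(
  offset=[
    [0,0,0],
    [0,0,0],
    [0,0,0],
    [0,0,0],
    [-0.0004,0.0202,0],
    [-0.0004,0.0202,0],
    [-0.0004,0.0202,0],
    [-0.0004,0.0202,0],
    [0,0,0],
    [0,0,0],
  ],
  turn=[
    [9.75,0,0],
    [9.75,0,0],
    [9.75,0,0],
    [9.75,0,0],
    [0,0,0],
    [0,0,0],
    [0,0,0],
    [0,0,0],
    [0,0,0],
    [0,0,0],
  ],
  fingers=[150,150,150,150,150,150,150,150,150,150],
)

```text
time_s: 16.4
tool_pos: [0.6239, 0.1098, 0.1921]
tcp_rot: [-179.9, -0.0, 95.2]
contact_force: [-0.0, 0.1, 0.7]
width: 0.0352
```

```bash
python3 - <<'E'
from h import *
st();p,R,o=pose();print("tcp",stn(p)*1000)
img,d,W=cam("wrist");cv2.imwrite("pics/w7.png",img);W=stn(W)*1000
x,y,z=W[...,0],W[...,1],W[...,2]
for nm,k in dict(endb=(x>20)&(x<48)&(y<-52)&(y>-78)&(z>78)&(z<100),tip=(x>27)&(x<40)&(y<-60)&(y>-125)&(z>82)&(z<100),enda=(x>20)&(x<48)&(y>52)&(y<115)&(z>78)&(z<100)).items():
    q=W[k]
    if len(q)>5: print(nm,len(q),np.percentile(q,[0.5,50,99.5],axis=0))
k=(z>25)&(z<65)&(abs(y)<44)&(abs(x)<32)
for a,b in((-44,-15),(15,44)):
    q=W[k&(y>a)&(y<b)];print(len(q),np.percentile(q,[2,98],axis=0))
k=(z>71)&(z<79)&(np.hypot(x,y)<75);print("rim",cv2.minAreaRect(W[k][:,:2].astype(np.float32)))
k=(z>5)&(z<12)&(np.hypot(x,y)<140);print("plate",cv2.minAreaRect(W[k][:,:2].astype(np.float32)))
k=(z>95)&(z<125)&(y<-70)&(y>-100)&(abs(x)<26);print("post b",W[k].min(0),W[k].max(0))
E
```

```text
t 16.4 p [0.6239 0.1098 0.1921] rpy [-179.9385   -0.0066   95.2052] q [-0.2545 14.4224 93.91    0.0007 71.7293 -5.4599] w 0.0352 F [-0.0436  0.0559  0.7174]
tcp [ 31.947  -65.9    192.1255]
endb 907 [[ 26.7272 -77.8299  88.1796]
 [ 33.4985 -64.802   92.595 ]
 [ 39.7222 -52.2173  94.9489]]
tip 1602 [[  27.2135 -111.1421   88.2466]
 [  33.5203  -84.3758   92.5805]
 [  39.929   -60.233    94.8182]]
enda 792 [[26.3894 52.1349 87.3387]
 [33.4374 59.6116 92.5388]
 [40.0011 67.268  95.0519]]
517 [[ -6.3776 -42.0878  26.106 ]
 [ 17.3341 -29.4591  64.5359]]
582 [[-6.518  16.4304 26.1255]
 [16.6085 29.4681 64.2087]]
rim ((-0.058338165283203125, 0.3402099609375), (78.50338745117188, 100.30168914794922), 0.04417095333337784)
plate ((0.073699951171875, -8.716651916503906), (130.55010986328125, 201.93096923828125), 0.02523271180689335)
post b [-23.8609 -91.419   95.136 ] [ 24.265  -78.4493 116.2434]
```

View pics/w7.png

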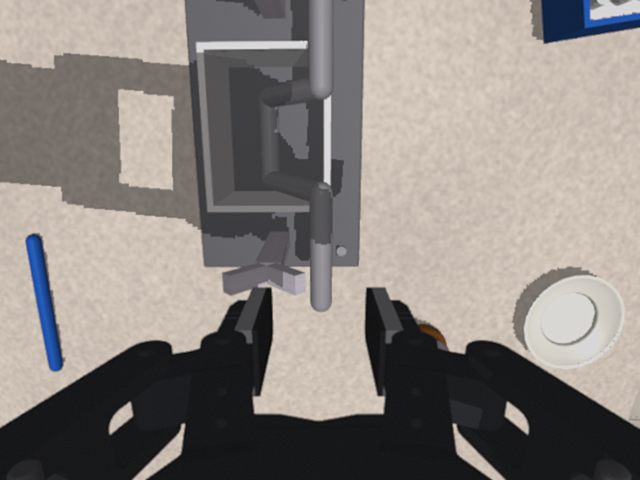

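The picture shows the leaning tube, with end b at column 320, rows 185–310, and the post b V to its left. It lines up with the jaws. The tube axis is at station x 33.4, z 86, and it slid about 5–6 mm towards −y, which is tolerable. Now I'll go down and regrip.

>>> carry_out(
  offset=[
    [0.0008,0.0015,0],
    [0,0,0.02],
    [0,0,0.02],
    [0,0,0.02],
    [0,0,0.02],
    [0,0,0.013],
    [0,0,0.008],
    [0,0,0.005],
    [0,0,0],
    [0,0,0],
    [0,0,0],
    [0,0,0],
    [0,0,0],
    [0,0,0],
  ],
  turn=[
    [0,0,0],
    [0,0,0],
    [0,0,0],
    [0,0,0],
    [0,0,0],
    [0,0,0],
    [0,0,0],
    [0,0,0],
    [0,0,0],
    [0,0,0],
    [0,0,0],
    [0,0,0],
    [0,0,0],
    [0,0,0],
  ],
  fingers=[150,150,150,150,150,150,150,150,150,255,255,255,255,255],
)

```text
time_s: 18.2
tool_pos: [0.6259, 0.1105, 0.087]
tcp_rot: [-180.0, 0.0, 95.2]
contact_force: [-3.2, -1.6, 5.4]
width: 0.0113
```

```bash
python3 - <<'E'
from h import *
st();p,R,o=pose();print("tcp",stn(p)*1000)
E
```

```text
t 18.2 p [0.6259 0.1105 0.087 ] rpy [-179.993     0.0246   95.2094] q [-0.1802 22.0042 96.4888 -0.0287 61.5117 -5.3759] w 0.0113 F [-3.2118 -1.642   5.3592]
tcp [ 34.0469 -65.4005  86.9919]
```

>>> carry_out(
  offset=[
    [0,0,-0.003],
    [0,0,-0.007],
    [0,0,-0.015],
    [0,0,-0.025],
    [0,0,-0.025],
    [0,0,-0.025],
    [0,0,-0.025],
    [0,0,0],
    [0,0,0],
  ],
  turn=[
    [0,0,0],
    [0,0,0],
    [0,0,0],
    [0,0,0],
    [0,0,0],
    [0,0,0],
    [0,0,0],
    [0,0,0],
    [0,0,0],
  ],
  fingers=[255,255,255,255,255,255,255,255,255],
)

```text
time_s: 19.32
tool_pos: [0.6255, 0.1107, 0.2108]
tcp_rot: [-179.9, -0.0, 95.2]
contact_force: [0.2, 0.0, -2.9]
width: 0.0118
```

```bash
cat > meas.py <<'E'
from h import *
st();p,R,o=pose();print("tcp",stn(p)*1000)
img,d,W=cam("wrist");T=(W-p)@R*1000;S=stn(W)*1000
m=(T[...,0]>14)&(T[...,0]<120)&(abs(T[...,1])<100)&(S[...,2]>(p[2]*1000-95))&(T[...,2]>-20)&(T[...,2]<95)
q=T[m];print(m.sum())
import sys
# legs: fit each leg by clustering on tool x
for a,b in((22,50),(78,115)):
    k=q[(q[:,0]>a)&(q[:,0]<b)&(q[:,2]>12)]
    if len(k)<30: print("few",len(k));continue
    c=k.mean(0);_,s,V=np.linalg.svd(k-c,full_matrices=False);v=V[0]*np.sign(V[0][2]);print("leg n",len(k),"x-mid",(np.percentile(k[:,0],1)+np.percentile(k[:,0],99))/2,"dir(tool)",v,"angle yz",np.degrees(np.arctan2(-v[1],v[2])),"sv",s)
k=q[(q[:,0]>14)&(q[:,0]<26)&(abs(q[:,1])<12)];print("near end",len(k),np.percentile(k,[1,50,99],axis=0) if len(k) else"")
k=q[(q[:,0]>98)&(q[:,0]<118)&(abs(q[:,1])<15)&(q[:,2]<15)];print("far end",len(k),np.percentile(k,[1,50,99],axis=0) if len(k) else"")
E
python3 meas.py
```

```text
t 19.32 p [0.6255 0.1107 0.2108] rpy [-179.9456   -0.0068   95.1977] q [-0.1703 13.5806 92.8657  0.0018 73.6085 -5.3686] w 0.0118 F [ 0.2126  0.0461 -2.8814]
tcp [ 33.5837 -65.1323 210.8341]
13513
leg n 2637 x-mid 36.38856157788572 dir(tool) [ 0.1753 -0.4401  0.8807] angle yz 26.553449558133433 sv [1130.2022  298.5644  134.3911]
leg n 2276 x-mid 86.05048610198227 dir(tool) [-0.0518 -0.4719  0.8801] angle yz 28.20105779524465 sv [977.3019 194.8588  82.3648]
near end 1335 [[ 14.1354 -10.4419  -6.6964]
 [ 20.2479  -0.3713  -4.5365]
 [ 25.8908   6.6304   8.8584]]
far end 853 [[ 98.0499  -7.4875  -5.4427]
 [100.5875  -0.6569  -3.1738]
 [103.6632   6.4154   2.0571]]
```

>>> carry_out(
  offset=[
    [0,0,0],
    [0,0,0],
    [0,0,0],
    [0,0,0],
    [0.0007,-0.0101,-0.0054],
    [0.0007,-0.0101,-0.0054],
    [0.0006,-0.0101,-0.0054],
    [0,0,0],
    [0,0,0],
  ],
  turn=[
    [-7.1,0,0],
    [-7.1,0,0],
    [-7.1,0,0],
    [-7.1,0,0],
    [0,0,0],
    [0,0,0],
    [0,0,0],
    [0,0,0],
    [0,0,0],
  ],
  fingers=[255,255,255,255,255,255,255,255,255],
)

```text
time_s: 20.5
tool_pos: [0.5919, 0.1096, 0.2119]
tcp_rot: [151.6, 0.0, 95.2]
contact_force: [-0.5, -0.7, -2.5]
width: 0.0118
```

```bash
python3 - <<'E'
from h import *
st();p,R,o=pose();print("tcp",stn(p)*1000);print(RS.T@R)
for c in("scene","side"):
    img,d,W=cam(c)
    S=stn(W)*1000
    for l in["tube_bow","tube_end_a","tube_center"]: print(c,l,[(stn(r["at"])*1000,r["conf"]) for r in ctrl.landmark_of(c,l) if r["at"][2]>.05][:4])
    x,y,z=np.moveaxis(S,-1,0)
    k=(z>185)&(z<230)&(y>35)&(y<115)&(abs(x)<30);q=S[k];print("end a",len(q),np.percentile(q,[1,50,99],axis=0) if len(q)else"")
    k=(z>118)&(z<145)&(abs(y)<60)&(abs(x)<35);q=S[k];print("bar",len(q),np.percentile(q,[1,50,99],axis=0) if len(q)else"")
    if c=="scene":cv2.imwrite("pics/sc8.png",cv2.resize(img[160:340,310:490],None,fx=3,fy=3))
E
```

```text
t 20.5 p [0.5919 0.1096 0.2119] rpy [151.5659   0.0066  95.198 ] q [ -1.6475  -4.9726 115.715    4.9439  41.1     -9.7588] w 0.0118 F [-0.5201 -0.7265 -2.5206]
tcp [  0.0499 -63.1981 211.8606]
[[ 0.0018  0.8794  0.4761]
 [ 1.     -0.0015 -0.0009]
 [-0.0001  0.4761 -0.8794]]
scene tube_bow [(array([  1.1694,  -9.0467, 127.9   ]), 0.9), (array([   1.7375, -103.6034,  213.8   ]), 0.42)]
scene tube_end_a [(array([  2.4672,  95.882 , 202.1   ]), 0.82), (array([  -1.0464, -101.1357,  212.4   ]), 0.76)]
scene tube_center [(array([  3.3199,  -6.4342, 208.4   ]), 0.8)]
end a 221 [[ -4.8962  36.0779 204.4001]
 [  2.996   66.8009 213.6927]
 [  8.5901  99.0877 219.1235]]
bar 215 [[ -8.3958 -42.164  127.1404]
 [  2.505   -7.5848 135.006 ]
 [  8.2862  28.1344 144.3752]]
side tube_bow [(array([ -1.0624,  -1.7092, 128.4   ]), 0.91)]
side tube_end_a [(array([ -1.0086,  96.3049, 203.6   ]), 0.92), (array([  3.813 , -97.4689, 208.6   ]), 0.87)]
side tube_center [(array([  0.4805,  -4.5639, 209.6   ]), 0.57)]
end a 249 [[ -7.3679  36.0149 204.904 ]
 [ -1.4266  72.4379 212.8573]
 [  6.0299 104.0849 216.4508]]
bar 147 [[ -8.3275 -32.7758 125.9532]
 [ -4.2653  -8.1287 134.6592]
 [  4.4538  33.3755 144.5513]]
```

View pics/sc8.png

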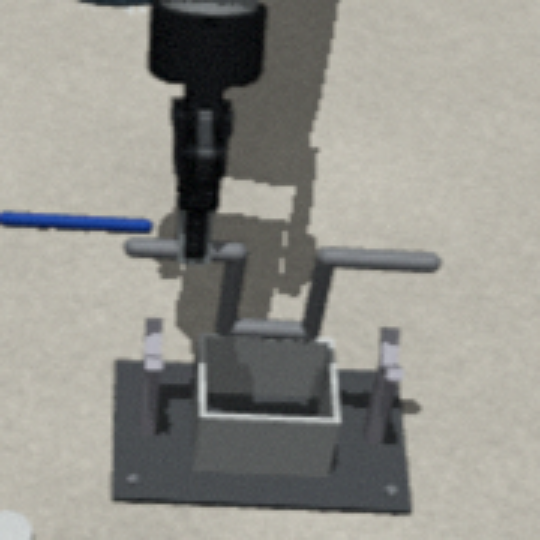

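The tube hangs upright over the trough; the scene crop shows the bow at (270,325) above the mouth. Its far end sags about 2°, which I'll level before lowering to just above the notches.

>>> carry_out(
  offset=[
    [0.0007,-0.0004,-0.0002],
    [-0.0006,-0.0078,0.0143],
    [-0.0006,-0.0078,0.0143],
    [-0.0006,-0.0078,0.0143],
    [-0.0006,-0.0078,0.0143],
    [-0.0006,-0.0078,0.0143],
    [-0.0004,-0.0038,0.0071],
    [0,0,0],
    [0,0,0],
  ],
  turn=[
    [0,1.76,0.95],
    [0,0,0],
    [0,0,0],
    [0,0,0],
    [0,0,0],
    [0,0,0],
    [0,0,0],
    [0,0,0],
    [0,0,0],
  ],
  fingers=[255,255,255,255,255,255,255,255,255],
)

```text
time_s: 22.02
tool_pos: [0.5914, 0.11, 0.1227]
tcp_rot: [151.5, -2.0, 95.2]
contact_force: [0.4, -0.1, -1.6]
width: 0.0117
```

```bash
cat > m2.py <<'E'
from h import *
import sys
st();p,R,o=pose();print("tcp",stn(p)*1000);print(RS.T@R)
zc=p[2]*1000
for c in("scene","side"):
    img,d,W=cam(c);S=stn(W)*1000
    for l in["tube_bow","tube_end_a","tube_center"]: print(c,l,[(stn(r["at"])*1000,round(r["conf"],2)) for r in ctrl.landmark_of(c,l) if np.hypot(*stn(r["at"])[:2])<.14][:3])
    x,y,z=np.moveaxis(S,-1,0)
    for n,a,b in(("a",93,112),("b",-112,-93)):
        k=(z>zc-20)&(z<zc+22)&(y>a)&(y<b)&(abs(x)<30);q=S[k];print("end",n,len(q),np.percentile(q,[2,50,98],axis=0) if len(q)>3 else"")
    cv2.imwrite(f"pics/{c}_{sys.argv[1]}.png",cv2.resize(img[180:340,320:480] if c=="scene" else img[220:380,180:340],None,fx=3.5,fy=3.5))
E
python3 m2.py 9
```

```text
t 22.02 p [0.5914 0.11   0.1227] rpy [151.5128  -1.9872  95.2027] q [ -2.5162   2.7876 118.7425  10.6002  30.826  -14.991 ] w 0.0117 F [ 0.4036 -0.0629 -1.5606]
tcp [ -0.4244 -62.7781 122.6634]
[[ 0.0017  0.8789  0.477 ]
 [ 0.9994 -0.018   0.0297]
 [ 0.0347  0.4767 -0.8784]]
scene tube_bow [(array([-2.6196, -6.5862, 40.    ]), 0.73)]
scene tube_end_a [(array([  0.4204,  95.4693, 121.5   ]), 0.57), (array([   2.9549, -101.3061,  120.4   ]), 0.56)]
scene tube_center [(array([  1.9669,  -3.6975, 119.9   ]), 0.56)]
end a 22 [[ -3.9718  93.7271 120.7691]
 [  1.5545  95.7879 128.7919]
 [  5.9126 100.529  135.4622]]
end b 55 [[  -7.6253 -110.8478  118.6068]
 [   2.1322 -102.1411  126.163 ]
 [   7.2257  -93.7955  131.6451]]
side tube_bow [(array([ 2.4668, -2.6391, 41.2   ]), 0.68), (array([  1.6204, -98.3702, 117.6   ]), 0.67)]
side tube_end_a [(array([  1.3431, 100.0035, 120.6   ]), 0.77), (array([  0.6821, -96.5759, 118.3   ]), 0.71)]
side tube_center [(array([  1.1097,  -2.1115, 124.4   ]), 0.97)]
end a 61 [[-16.3632  93.0802 104.8867]
 [ -0.3811  98.1733 126.4656]
 [ 20.3171 105.8109 132.181 ]]
end b 0
```

>>> carry_out(
  offset=[
    [-0.0001,-0.0014,0.0026],
    [-0.0001,-0.0014,0.0026],
    [-0.0001,-0.0014,0.0026],
    [-0.0001,-0.0014,0.0026],
    [-0.0001,-0.0014,0.0026],
    [0,0,0],
    [0,0,0],
  ],
  turn=[
    [0,0,0],
    [0,0,0],
    [0,0,0],
    [0,0,0],
    [0,0,0],
    [0,0,0],
    [0,0,0],
  ],
  fingers=[255,255,255,255,255,255,255],
)

```text
time_s: 23.3
tool_pos: [0.5909, 0.11, 0.1072]
tcp_rot: [151.6, -2.0, 95.2]
contact_force: [1.0, -0.3, -0.7]
width: 0.0113
```

```bash
python3 m2.py 10
```

```text
t 23.3 p [0.5909 0.11   0.1072] rpy [151.585   -1.9985  95.2056] q [ -2.5122   4.3786 119.0305  11.1968  29.0531 -15.6788] w 0.0113 F [ 0.9526 -0.3411 -0.668 ]
tcp [ -0.9102 -62.6615 107.2181]
[[ 0.0016  0.8795  0.4759]
 [ 0.9994 -0.018   0.0299]
 [ 0.0349  0.4756 -0.879 ]]
scene tube_bow [(array([-1.9041, -6.4517, 23.7   ]), 0.91), (array([  2.2524, -79.6486, 108.3   ]), 0.24)]
scene tube_end_a [(array([  0.9326,  93.4132, 104.1   ]), 0.84), (array([  -1.6788, -100.3741,  108.6   ]), 0.62)]
scene tube_center [(array([ -0.8509,  -4.8421, 106.5   ]), 0.63)]
end a 19 [[ -7.4854  94.274  109.7127]
 [  1.0561  96.9805 112.9662]
 [  6.7182  99.6395 116.9665]]
end b 51 [[  -6.2927 -110.2315  104.1872]
 [   1.2757 -101.6872  110.7176]
 [   6.8111  -93.2092  117.1475]]
side tube_bow [(array([ 1.9802, -1.3888,  0.9   ]), 0.75), (array([ 2.5961, -1.2451, 25.4   ]), 0.71)]
side tube_end_a [(array([ -1.8914,  98.6967, 105.9   ]), 0.71), (array([  -0.8288, -100.9551,  104.9   ]), 0.68)]
side tube_center [(array([ -1.315 ,  -1.1836, 110.    ]), 0.64)]
end a 66 [[-20.0457  93.0545  89.7532]
 [ -2.4392  96.4482 110.5218]
 [ 18.6607 105.1456 115.0622]]
end b 0
```

>>> carry_out(
  offset=[
    [0,-0.0004,0.0007],
    [0,-0.0004,0.0007],
    [0,0,0],
  ],
  turn=[
    [0,0,0],
    [0,0,0],
    [0,0,0],
  ],
  fingers=[255,255,255],
)

```text
time_s: 24.08
tool_pos: [0.5912, 0.1101, 0.1068]
tcp_rot: [151.5, -2.0, 95.2]
contact_force: [-9.1, 0.1, 10.1]
width: 0.0115
```

View pics/scene_10.png

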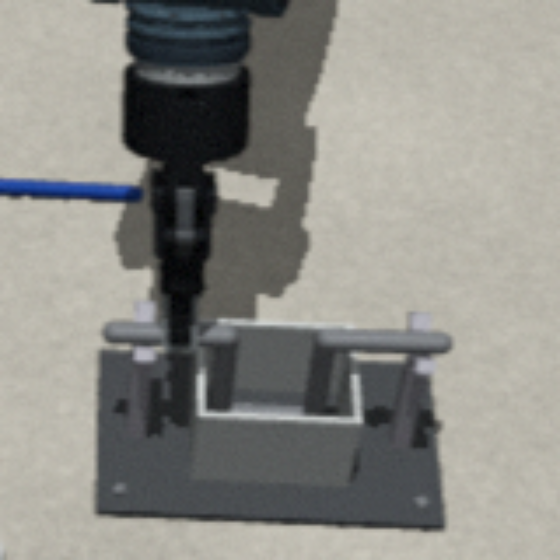

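Contact is on the +x face of the V (force −9, +10 N), so I'll shift 1 mm in −x and settle.

>>> carry_out(
  offset=[
    [0,-0.0007,-0.0004],
    [0,-0.0004,0.0001],
    [0,0,0],
    [0,0,0],
  ],
  turn=[
    [0,0,0],
    [0,0,0],
    [0,0,0],
    [0,0,0],
  ],
  fingers=[255,255,255,255],
)

```text
time_s: 24.58
tool_pos: [0.591, 0.11, 0.1067]
tcp_rot: [151.4, -2.0, 95.2]
contact_force: [-2.0, 2.0, 6.1]
width: 0.011
```

```bash
python3 m2.py 11
```

```text
t 24.57 p [0.591  0.11   0.1067] rpy [151.3964  -1.983   95.2031] q [ -2.5142   4.3941 119.1256  11.3143  28.7593 -15.7992] w 0.011 F [-1.9631  1.9595  6.1214]
tcp [ -0.7893 -62.6753 106.748 ]
[[ 0.0017  0.8779  0.4788]
 [ 0.9994 -0.018   0.0296]
 [ 0.0346  0.4785 -0.8774]]
scene tube_bow [(array([ 3.4564, -6.0451, 21.6   ]), 0.87)]
scene tube_end_a [(array([   1.9038, -101.8111,  108.6   ]), 0.91), (array([  0.5312,  96.6642, 102.9   ]), 0.73)]
scene tube_center [(array([  1.1651,  -1.5141, 105.1   ]), 0.81)]
end a 19 [[ -5.4986  93.8011 106.4455]
 [  1.8716  96.8188 111.0885]
 [  6.3374 101.3009 116.1499]]
end b 51 [[  -5.2592 -110.3103  104.7049]
 [   2.686  -101.7573  110.901 ]
 [   5.9622  -93.111   116.5029]]
side tube_bow [(array([ 2.4082, -0.0225, 24.9   ]), 0.87)]
side tube_end_a [(array([ -1.4736,  94.5403, 101.2   ]), 0.61)]
side tube_center []
end a 77 [[-19.8265  93.0929  89.4166]
 [ -1.1105  95.8821 108.6664]
 [ 19.8334 105.5001 114.2587]]
end b 0
```

Both ends are down in the V's within measurement error, and the upward force is about 6 N. I'll release gradually and back out along the tool axis.

>>> carry_out(
  offset=[
    [0,0,0],
    [0,0,0],
    [0,0,0],
    [0,0,0],
    [0,0,0],
    [0,0,0],
    [0,0,0],
    [0,0,-0.006],
    [0,0,-0.01],
    [0,0,-0.015],
    [0,0,-0.02],
    [0,0,-0.03],
    [0,0,-0.03],
    [0,0,-0.03],
    [0,0,0],
    [0,0,0],
  ],
  turn=[
    [0,0,0],
    [0,0,0],
    [0,0,0],
    [0,0,0],
    [0,0,0],
    [0,0,0],
    [0,0,0],
    [0,0,0],
    [0,0,0],
    [0,0,0],
    [0,0,0],
    [0,0,0],
    [0,0,0],
    [0,0,0],
    [0,0,0],
    [0,0,0],
  ],
  fingers=[220,212,204,190,165,140,130,130,130,130,130,130,130,130,130,130],
)

```text
time_s: 26.98
tool_pos: [0.523, 0.0996, 0.2286]
tcp_rot: [151.6, -2.0, 95.2]
contact_force: [0.1, -0.0, -0.8]
width: 0.0419
```

```bash
python3 m2.py 12; python3 - <<'E'
from h import *
img,d,W=cam("wrist");S=stn(W)*1000;cv2.imwrite("pics/w12.png",img)
x,y,z=np.moveaxis(S,-1,0)
for n,a,b in(("a",52,76),("b",-76,-52)):
    k=(z>90)&(z<125)&(y>a)&(y<b)&(abs(x)<25);q=S[k];print("end",n,len(q),np.percentile(q,[2,50,98],axis=0) if len(q)>3 else"")
for l in["jar","marker"]: lm("scene",[l])
E
```

```text
t 26.98 p [0.523  0.0996 0.2286] rpy [151.6346  -2.003   95.1974] q [ -4.4249 -17.3401 124.2905   8.8333  45.611  -13.7608] w 0.0419 F [ 0.1388 -0.0332 -0.7816]
tcp [-69.4993 -66.8009 228.5585]
[[ 0.0018  0.8799  0.4751]
 [ 0.9994 -0.0182  0.0299]
 [ 0.035   0.4748 -0.8794]]
scene tube_bow [(array([-2.2562, -5.9169, 24.9   ]), 0.78)]
scene tube_end_a [(array([   1.9901, -104.129 ,  106.6   ]), 0.97), (array([ -0.1534,  93.6144, 103.9   ]), 0.87)]
scene tube_center [(array([  0.2095,  -4.2375, 103.7   ]), 0.55)]
end a 0 
end b 0 
side tube_bow [(array([-2.75  , -3.6616, 26.2   ]), 0.75)]
side tube_end_a [(array([ -1.3586,  97.9442, 102.8   ]), 0.62), (array([  2.4211, -96.2351, 104.4   ]), 0.6), (array([  0.6519,  -4.8811, 111.1   ]), 0.33)]
side tube_center [(array([  1.1189,  -2.012 , 106.4   ]), 0.76)]
end a 0 
end b 0 
end a 911 [[ -7.2412  52.3841 104.7048]
 [ -3.171   64.161  111.705 ]
 [  4.8664  75.627  113.9769]]
end b 664 [[ -6.9302 -75.4048 104.4927]
 [ -3.171  -63.7491 111.8277]
 [  4.6294 -52.5831 113.8303]]
scene jar [([0.7233, 0.0052, -0.0018], 0.96), ([0.3919, 0.005, -0.0015], 0.66), ([0.5872, 0.1663, 0.0242], 0.42)]
scene marker [([0.3945, 0.0051, -0.0018], 0.67)]
```

View pics/w12.png

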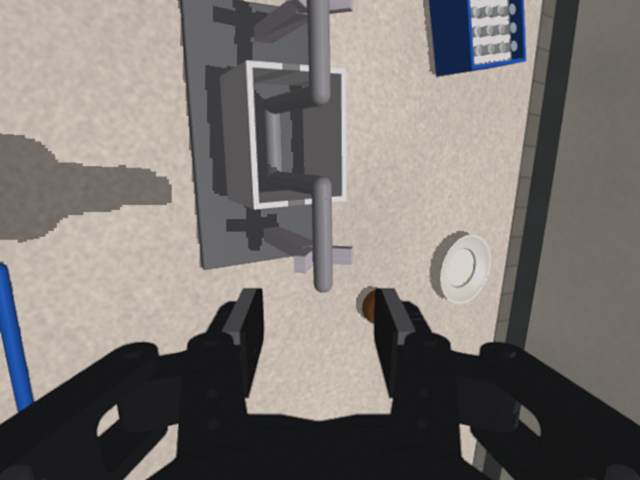

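View pics/side_12.png

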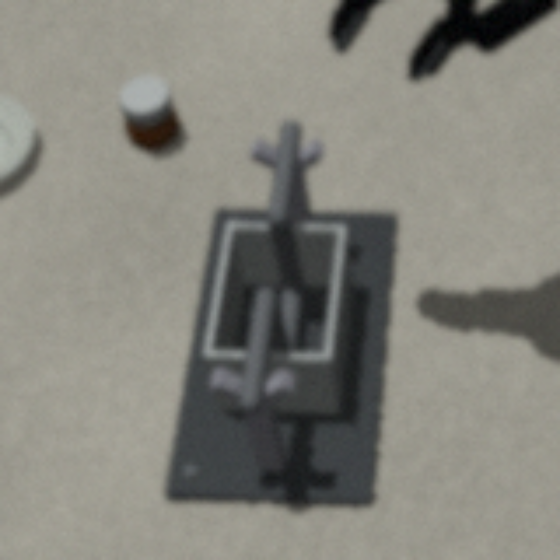

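Both ends sit in the V's and the bow hangs in the trough, with its bar at z≈25 mm. Both pictures show it hanging free of the gripper. I'll hand the job in.

```bash
python3 -c "
from rig import ctrl
print(ctrl.job_done())"
```

```text
the job is handed in; nothing more can be done
None
```

The dip tube now hangs in the rinse station with its bow inside the trough and both straight ends in the V notches. I let go of it and handed the job in at about 27 s.

- **What I did:** I gripped end b, tilted the tube about 39° and leant it in the trough, where it slid to about 28° from upright. I then regripped from above, lifted, turned it upright, levelled it and lowered it into the notches, where I felt contact of about 10 N. Last, I opened the fingers slowly and backed out along the tool axis.
- **Last checks, after letting go:**
  - End tops measure about 112–114 mm on both sides, so the axis is about 105–107 mm up; 105 mm is right.
  - The bow bar is about 25 mm up.
  - The wrist and side pictures show both ends in the V's and the gripper clear.
  - The jar and marker are where they started. The beaker and bottle I did not re-measure; the arm never went near them.
- **What is not perfect:** the tube sits about 3–4 mm off centre along the notch line. That leaves about 5 mm to the nearer trough wall by my estimate. The grip width read 11 mm on a 14 mm tube throughout, but the tube was held firmly.

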